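# Swing the reading lamp over the book and switch it on

### The job

With the closed fingertips, push the reading lamp's arm sideways until its round head hangs over the middle of the open book (not the closed orange notebook), then press the white button on top of the lamp's post right down and let it go, leaving the head over the book. Work gently: do not pinch or lift anything, the lamp's foot stays where it stands, and the book and the other things on the table stay where they are.

Things in the scene. Friction and masses are not known exactly. Their poses are not given: they have to be found in the camera images.
- lamp: brass reading lamp, loose on the table, 2.4 kg. Origin: centre of the underside of its round foot (110 mm diameter, 24 mm high); z up along the upright post (18 mm diameter), which is the axis on which the arm swings. A hub 34 mm in diameter at 215 to 245 mm height carries the arm.
- lamp_arm (a joint): swing angle of the lamp's arm about the post, rad, -1.7 to 1.7. At 0 it points along the foot's -x axis; it grows anticlockwise from above. The arm is a level brass bar, 14 mm wide, 16 mm high, its centreline 230 mm above the table, from hub to head. Friction 0.12 N m (about 1 N at 120 mm from the post), light damping; stays where it is left.
- lamp_head (a point): centre of the lamp's round brass head, a flat disc of 80 mm diameter and 20 mm height at the end of the arm, 200 mm from the post's axis and 230 mm above the table (the disc spans 160 to 240 mm from the axis, so the bar is free from 17 to 160 mm).
- switch_top (a point): centre of the top face of the white round push button (28 mm diameter) on top of the lamp's post, 267 mm above the table when not pressed; it moves straight down with the button
- switch (a joint): how far the button is pressed, m: 0 released, 0.006 right down; springs back when released. About 1 N starts it, about 4.5 N holds it right down.
- book: open pocket book lying on the table, 124 x 172 mm and 15 mm high, white pages with grey lines on a blue cover, 0.35 kg, loose. Origin: centre of its underside, z up. It lies on one side of the lamp's arm, its middle within about 12 mm of the circle that the head's centre travels.
- notebook: closed orange notebook with a black band, 124 x 165 mm and 15 mm high, loose, on the other side of the arm. Origin: centre of its underside. Not to be used.
- mug: white ceramic mug, 72 mm diameter at the rim, 85 mm high, loose, on the robot's side of the lamp. Origin: centre of its underside.
- power_strip: white power strip without its cable, 55 x 250 x 35 mm, loose, off to the robot's left. Origin: centre of its underside.
- remote: black remote control, 150 x 44 x 18 mm, loose, off to the robot's right. Origin: centre of its underside.
Things that resemble listed ones, but are neither listed nor needed, are in the scene too. Of the things shaped like the book, the white one is meant.

How it is judged (in metres and radians):
On the way, in this order (a step that is already met when the one before it is completed fails the run):
1. the lamp head hangs over the middle of the open book (within 30 mm), at rest (horizontal distance between lamp_head and book below 0.03 m and velocity of joint lamp_arm between -0.05 and 0.05 rad/s), for 0.2 s.
2. the button is pressed at least 4 mm while the head hangs over the book (value of joint switch above 0.004 m and horizontal distance between lamp_head and book below 0.03 m), for 0.05 s.
At the end, for the whole second after the job is handed in: the centre of the lamp head is within 30 mm, horizontally, of the middle of the open book, the arm at rest; the button has been pressed at least 4 mm since and is released; the lamp stands upright within 30 mm of where it stood and the book lies within 30 mm of where it lay (all of step 1 and value of joint switch below 0.0015 m and distance of each of lamp, book from where it was at the start of the episode below 0.03 m and angle between lamp's own z axis and vertical below 0.1 rad); the robot touches nothing.
It fails at once if the button is pressed while the head is not over the book (value of joint switch above 0.003 m and horizontal distance between lamp_head and book above 0.05 m).
It fails at once if the lamp is lifted, shoved more than 30 mm or tipped (distance of lamp from where it was at the start of the episode above 0.03 m or height (world z) of lamp above 0.008 m or angle between lamp's own z axis and vertical above 0.15 rad).
It fails at once if the lamp is pinched or struck hard (over 40 N) (contact force between the fingers and lamp above 40 N).
It fails at once if the lamp is pushed with something other than the fingers (contact force between the arm and lamp above 3 N).
It fails at once if the book or a bystander is moved more than 30 mm or tipped (distance of any of book, notebook, mug, power_strip, remote from where it was at the start of the episode above 0.03 m or angle between mug's own z axis and vertical above 0.4 rad).
It also fails if it takes over 45 s, if anything falls off the work surface, if the arm or the gripper's body presses on something with over 40 N, if the wrist force passes 120 N, or if a joint passes its speed limit or range.

### The arm

A 6-joint arm with a two-finger parallel gripper is mounted at the origin on the work surface. World frame = base frame: x ahead of the robot, y to its left, z up, the work surface at z = 0. Lengths are in m, angles in degrees, forces in N, time in s.
With the tool pointing down it reaches from about 0.4 to 0.825 m from the base axis. Payload 7 kg.
Tool frame: the origin (TCP) lies on the centre line of the jaws, within the pads' length; the fingertips stand 14 mm ahead of it and the grasp point (between the pads) lies 5 mm behind it; z points along the fingers, y is the line along which they close (so a half turn about z gives the same grasp; the last joint's range is limited). The gripper opens to 88 mm and grips with 3 to 60 N. Pads are 19 mm wide; open, the fingers measure 130 mm over their backs; the gripper's body (78 mm by 193 mm) begins 47 mm behind the grasp point.
Start: joints at [-56.373, 20.546, 0.682, 0, -70.136, -16.507], TCP at [0.199, -0.645, 0.241] pointing down, gripper open.
Joint ranges: [-176.03, 176.03], [-82.01, 121.73], [-58.28, 71.71], [-173.87, 95.51], [-174.79, -0.11], [-173.66, 173.66]. Speed limits (degrees/s): [136.94, 136.94, 172.46, 180, 180, 180].

### API

Orientations are given as [roll, pitch, yaw] about the fixed x, y, z axes, in that order (R = Rz(yaw) Ry(pitch) Rx(roll)).
In Python, from plant import r gives the robot as it stands.
- The arm moves only by the tool send_rows, never from a script. Its argument "steps" is a list of rows, each an object with "dp": the shift along the tool's x, y, z in mm, a list of three; "roll": the turn about the tool's z in rad; "jaw": the opening in per cent of the stroke, from 0 (shut) to 100 (fully open). In form: [{"dp": [tx, ty, tz], "roll": roll, "jaw": jaw}, ...]. A call has 1 to 5 rows; each row is the pose to reach, as a shift and turn from the pose commanded when the call began, along the tool's axes at that moment; what a row does not reach only later rows make up. A row lasts 1/8 s, in which the tool goes at most 62.5 mm and 10.7 degrees, less where a joint would pass 70% of its speed; a pose out of reach is approached as far as the arm can. A call with a gripper value outside its range is refused whole. The fingers move at their own pace and stop on an object; "newtons" is the grip in N (left out, the last holds). Time passes only in rows, so rows that repeat a pose let the fingers close. It gives the time, the measured TCP pose, the force, the opening and the grip force at its end, in the units of the state.
- r.get_state(): the state, without advancing time (a new reading comes with each control period).
- r.capture(name): name is "side" or "top"; returns a dict with "image" (400x640x3 uint8, blue, green, red), "K" (3x3 intrinsics, pixels), "dist" ([k1, k2, p1, p2, k3] as OpenCV has them; the pictures are not rectified), "rvec" (rotation vector, rad) and "tvec" (3), from world to camera coordinates, as OpenCV has them. Camera axes: x right, y down, z forward; pixel columns grow to the right and rows downward; lengths in m; the calibration is good to about 2 mm. A picture is of the moment at which its call begins. There is no depth.
- r.close_job(): hands the job in; it is judged then, once.
The state is a dict: "time_s": time; "joints": joint angles; "qd": joint speeds; "joint_torque": joint torques, N m; "tcp_pos": TCP position; "eef_rot": TCP orientation; "contact_force": force on the tool from outside, world axes, zero at the start; "moment": the same for the moment, N m; "gripper_width": finger opening in m; "gripper_force": force on a finger pad.
Only numpy, scipy, OpenCV 4.12 (cv2) and the standard library are available. Lean on these libraries where they do the work, as an engineer would, in place of code of your own. Each camera call takes 0.05 s, during which the arm holds its last target. There are 200 camera calls.

## Working session

There is one attempt and no reset: what is moved stays moved. The work goes in short steps, Python scripts to look and compute and a tool call to move; the robot and the scene stay as the last step left them, time stands still between calls to the robot, and variables do not carry over. Pictures are saved under pics/ and viewed, at most 10 in all, crops included, and the job is handed in when it is done.

Besides the shell and the picture viewer there is one more tool, called after "Emit:" in YAML: its name, and indented under it one key for each argument. send_rows: Moves the arm, as the interface text tells. Its arguments: {"type":"object","properties":{"steps":{"type":"array","items":{"type":"object","properties":{"dp":{"type":"array","items":{"type":"number"}},"roll":{"type":"number"},"jaw":{"type":"number"}}}},"newtons":{"type":"number"}},"required":["steps"]}

```bash
mkdir -p pics
python3 - <<'E'
from plant import r
import cv2,pickle
for n in("side","top"):
    c=r.capture(n);cv2.imwrite(f"pics/{n}0.png",c["image"]);pickle.dump(c,open(f"{n}.pkl","wb"));print(c["K"],c["dist"],c["rvec"],c["tvec"])
print(r.get_state())
E
```

```text
[[494.66427779   0.         324.67969806]
 [  0.         494.66427779 208.48205151]
 [  0.           0.           1.        ]] [-0.03391149  0.          0.          0.          0.        ] [ 2.07597003 -0.93922708  0.42500346] [-0.36535321  0.37415131  1.44163089]
[[371.58621392   0.         323.24119545]
 [  0.         371.58621392 199.55316296]
 [  0.           0.           1.        ]] [-0.06711459  0.          0.          0.          0.        ] [ 2.1122081  -2.12669619  0.19110994] [0.00949503 0.54778649 1.49967518]
{'time_s': 0.1, 'joints': array([-5.63747505e+01,  2.05890559e+01,  6.40645319e-01, -1.71085109e-02,
       -7.01330795e+01, -1.65079535e+01]), 'qd': array([-0.05099144, -0.0884827 , -0.01354616,  0.103965  ,  0.02854967,
        0.01918838]), 'joint_torque': array([-3.05859510e-03, -5.84162199e+01,  2.93750721e+01,  7.01524571e+00,
        1.02184087e-02, -7.04745207e-05]), 'tcp_pos': array([ 0.19855263, -0.6447359 ,  0.23971116]), 'eef_rot': array([ 1.79917298e+02, -7.73638344e-03, -1.62888524e+02]), 'contact_force': array([-0.08804137,  0.20232124,  0.15737172]), 'moment': array([ 0.00670283, -0.00807339,  0.02361649]), 'gripper_force': 0.0, 'gripper_width': 0.08740993650427933}
```

View pics/top0.png

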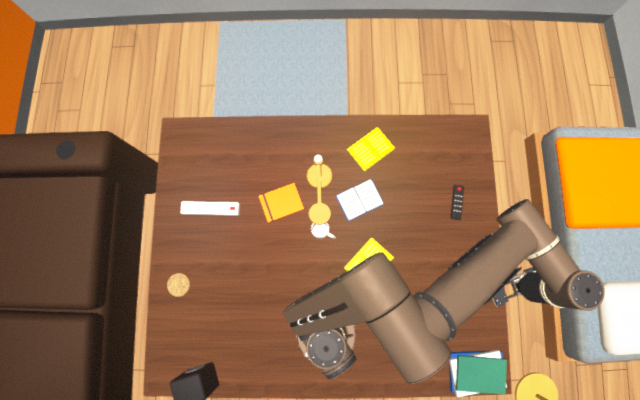

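View pics/side0.png

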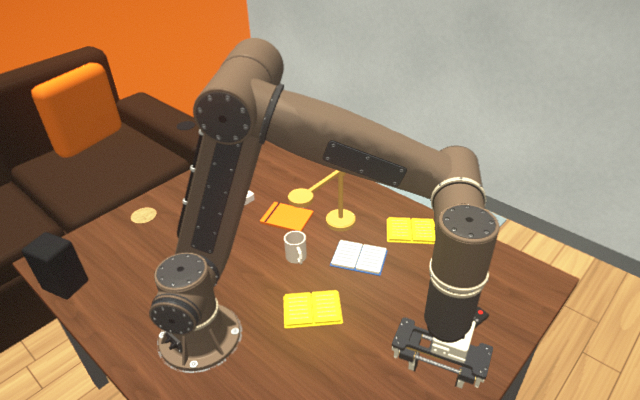

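The top view shows the button at about (318,159), foot (319,175), head (320,213), white book (360,200), and mug (320,230). The side view shows the book at (359,257) and foot (341,219), with the arm pointing toward the robot.

```bash
cat > h.py <<'E'
import cv2,numpy as np,pickle
def bp(c,uv,z):
    p=cv2.undistortPoints(np.array([[uv]],float),c["K"],np.array(c["dist"]))[0,0]
    R=cv2.Rodrigues(np.array(c["rvec"]))[0];t=np.array(c["tvec"]).ravel()
    o=-R.T@t;d=R.T@np.array([*p,1.]);return (o+d*(z-o[2])/d[2])[:2].round(4)
def cen(c,box,f):
    x0,y0,x1,y1=box;i=c["image"][y0:y1,x0:x1].astype(int);m=f(i).astype(np.uint8)
    n,l,s,ct=cv2.connectedComponentsWithStats(m);k=1+s[1:,4].argmax();q=ct[k]+[x0,y0];print(q.round(1),s[k]);return q
white=lambda i:(i.min(2)>150)&(i.max(2)-i.min(2)<40)
E
python3 - <<'E'
from h import *
t=pickle.load(open("top.pkl","rb"));s=pickle.load(open("side.pkl","rb"))
print("button",bp(t,cen(t,(308,150,328,166),white),.267))
print("book",bp(t,cen(t,(330,175,390,225),white),.015),bp(s,cen(s,(325,235,395,280),white),.015))
print("foot?",bp(t,(319,175.5),.024),bp(s,(341,218.5),.024))
print("head",bp(t,(319.5,213),.24),bp(s,(301,195.5),.24))
print("mug",bp(t,(320,230),.085),"note",bp(t,(282,202),.015))
im=np.vstack([cv2.resize(t["image"][140:250,250:390],None,fx=4,fy=4,interpolation=cv2.INTER_CUBIC)])
cv2.imwrite("pics/c1.png",im)
E
```

```text
[317.8 158. ] [ 6  5  8  7 48]
button [0.6621 0.0234]
[359.5 199.1] [   6    4   48   41 1121]
[358.8 256.1] [   6    5   56   34 1253]
book [ 0.5555 -0.1489] [ 0.5524 -0.1504]
foot? [0.6586 0.0236] [0.6564 0.0171]
head [0.4624 0.0183] [0.4633 0.0187]
mug [0.4169 0.0193] note [0.5455 0.1825]
```

View pics/c1.png

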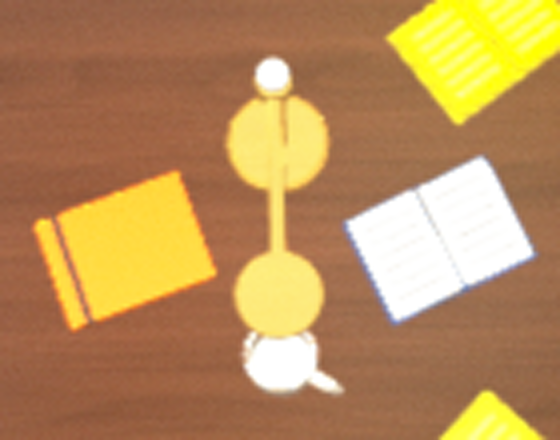

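Emit:
send_rows:
  steps:
    - {"dp": [0, 0, -55], "roll": -0.1, "jaw": 0}
    - {"dp": [0, 0, -110], "roll": -0.225, "jaw": 0}
    - {"dp": [0, 0, -110], "roll": -0.225, "jaw": 0}
    - {"dp": [0, 0, -110], "roll": -0.225, "jaw": 0}
  newtons: 10

```text
time_s: 0.6
tcp_pos: [0.1987, -0.6447, 0.3501]
eef_rot: [180.0, 0.0, -150.0]
contact_force: [0.3, 0.5, -0.5]
gripper_width: 0.0531
gripper_force: 0.0
```

```bash
cat >> h.py <<'E'
def go(xyz):
    "tool-frame shift in mm to a world TCP target"
    from plant import r
    from scipy.spatial.transform import Rotation as Ro
    s=r.get_state();R=Ro.from_euler("xyz",s["eef_rot"],degrees=True)
    print("t",s["time_s"],"tcp",s["tcp_pos"].round(4),"rot",s["eef_rot"].round(1),"F",s["contact_force"].round(1),"w",round(s["gripper_width"],4),"dp",(R.inv().apply(np.array(xyz)-s["tcp_pos"])*1000).round(1))
E
python3 -c "
from h import *
go([.53,.08,.345])"
```

```text
t 0.6 tcp [ 0.1987 -0.6447  0.3501] rot [ 180.    0. -150.] F [ 0.3  0.5 -0.5] w 0.0531 dp [-649.1  462.1    5.7]
```

Emit:
send_rows:
  steps:
    - {"dp": [-40, 29, 0], "roll": 0, "jaw": 0}
    - {"dp": [-80, 58, 0], "roll": 0, "jaw": 0}
    - {"dp": [-120, 87, 0], "roll": 0, "jaw": 0}
    - {"dp": [-160, 116, 0], "roll": 0, "jaw": 0}
    - {"dp": [-200, 145, 0], "roll": 0, "jaw": 0}

```text
time_s: 1.23
tcp_pos: [0.2993, -0.4176, 0.3489]
eef_rot: [179.8, -0.1, -150.0]
contact_force: [1.1, 0.8, 0.0]
gripper_width: 0.0035
gripper_force: 0.0
```

Emit:
send_rows:
  steps:
    - {"dp": [-40, 29, 0], "roll": 0, "jaw": 0}
    - {"dp": [-80, 58, 0], "roll": 0, "jaw": 0}
    - {"dp": [-120, 87, 0], "roll": 0, "jaw": 0}
    - {"dp": [-160, 116, 0], "roll": 0, "jaw": 0}
    - {"dp": [-200, 145, 0], "roll": 0, "jaw": 0}

```text
time_s: 1.85
tcp_pos: [0.3997, -0.1922, 0.3493]
eef_rot: [179.9, -0.1, -150.0]
contact_force: [0.2, 0.5, -0.7]
gripper_width: 0.0005
gripper_force: 0.0
```

Emit:
send_rows:
  steps:
    - {"dp": [-40, 29, 0], "roll": 0, "jaw": 0}
    - {"dp": [-80, 58, 0], "roll": 0, "jaw": 0}
    - {"dp": [-120, 87, 0], "roll": 0, "jaw": 0}
    - {"dp": [-160, 116, 0], "roll": 0, "jaw": 0}
    - {"dp": [-200, 145, 0], "roll": 0, "jaw": 0}

```text
time_s: 2.48
tcp_pos: [0.5004, 0.0332, 0.3491]
eef_rot: [180.0, -0.1, -150.0]
contact_force: [-0.2, -1.1, 0.7]
gripper_width: 0.0
gripper_force: 0.0
```

```bash
python3 -c "
from h import *
go([.53,.08,.345])"
```

```text
t 2.475 tcp [0.5004 0.0332 0.3491] rot [ 1.8e+02 -1.0e-01 -1.5e+02] F [-0.2 -1.1  0.7] w 0.0 dp [-49.1  25.7   4. ]
```

Emit:
send_rows:
  steps:
    - {"dp": [-49, 26, 0], "roll": 0, "jaw": 0}
    - {"dp": [-49, 26, 10], "roll": 0, "jaw": 0}
    - {"dp": [-49, 26, 50], "roll": 0, "jaw": 0}
    - {"dp": [-49, 26, 90], "roll": 0, "jaw": 0}
    - {"dp": [-49, 26, 114], "roll": 0, "jaw": 0}

```text
time_s: 3.1
tcp_pos: [0.5281, 0.0775, 0.2332]
eef_rot: [180.0, -0.3, -150.0]
contact_force: [-0.2, 0.5, 0.8]
gripper_width: 0.0007
gripper_force: 0.0
```

Run:
```python
from h import *
from plant import r
import numpy as np
P=np.array([.660,.022])
for f in (3,20,35,50,58):
    a=np.radians(f);n=P+.115*np.array([-np.cos(a),-np.sin(a)])-.030*np.array([np.sin(a),-np.cos(a)])
    print(f);go([*n,.235])
c=r.capture("top");cv2.imwrite("pics/c2.png",cv2.resize(c["image"][130:260,240:400],None,fx=4,fy=4))
```

```text
3
t 3.1 tcp [0.5281 0.0775 0.2332] rot [ 180.    -0.3 -150. ] F [-0.2  0.5  0.8] w 0.0007 dp [  2.3 -35.1  -1.8]
20
t 3.1 tcp [0.5281 0.0775 0.2332] rot [ 180.    -0.3 -150. ] F [-0.2  0.5  0.8] w 0.0007 dp [ 21.5 -64.5  -1.8]
35
t 3.1 tcp [0.5281 0.0775 0.2332] rot [ 180.    -0.3 -150. ] F [-0.2  0.5  0.8] w 0.0007 dp [ 30.6 -94.2  -1.8]
50
t 3.1 tcp [0.5281 0.0775 0.2332] rot [ 180.    -0.3 -150. ] F [-0.2  0.5  0.8] w 0.0007 dp [  31.7 -125.2   -1.8]
58
t 3.1 tcp [0.5281 0.0775 0.2332] rot [ 180.    -0.3 -150. ] F [-0.2  0.5  0.8] w 0.0007 dp [  29.  -141.6   -1.8]
```

View pics/c2.png

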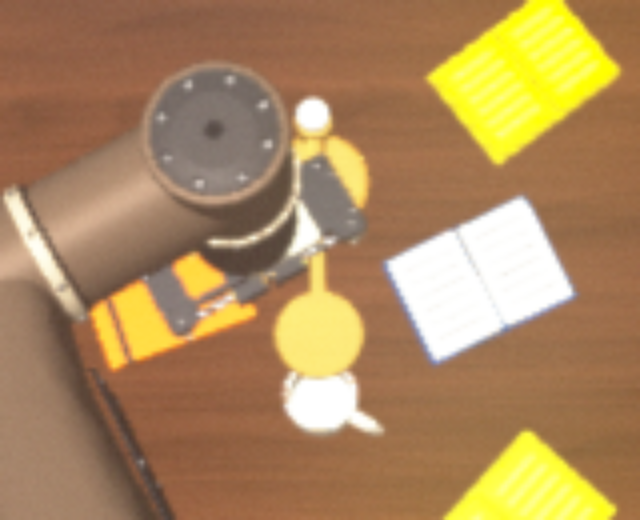

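The gripper stands left of the bar, without touching it; lamp head at crop (318,335) and book at crop (480,280) unmoved.

Emit:
send_rows:
  steps:
    - {"dp": [1, -10, -1], "roll": 0, "jaw": 0}
    - {"dp": [2, -20, -2], "roll": 0, "jaw": 0}
    - {"dp": [3, -28, -2], "roll": 0, "jaw": 0}
    - {"dp": [4, -36, -2], "roll": 0, "jaw": 0}
    - {"dp": [8, -44, -2], "roll": 0, "jaw": 0}

```text
time_s: 3.78
tcp_pos: [0.5455, 0.0362, 0.2388]
eef_rot: [180.0, 0.0, -150.0]
contact_force: [0.7, 1.3, 0.7]
gripper_width: 0.0005
gripper_force: 0.6
```

Emit:
send_rows:
  steps:
    - {"dp": [5, -8, 0], "roll": 0, "jaw": 0}
    - {"dp": [10, -16, 0], "roll": 0, "jaw": 0}
    - {"dp": [14, -24, 0], "roll": 0, "jaw": 0}
    - {"dp": [17, -32, 0], "roll": 0, "jaw": 0}
    - {"dp": [20, -40, 0], "roll": 0, "jaw": 0}

```text
time_s: 4.4
tcp_pos: [0.5479, -0.0086, 0.2385]
eef_rot: [180.0, -0.0, -150.0]
contact_force: [0.6, 1.2, 0.8]
gripper_width: 0.0001
gripper_force: 0.5
```

Run:
```python
from h import *
from plant import r
go([0,0,0])
c=r.capture("top");cv2.imwrite("pics/c3.png",cv2.resize(c["image"][130:260,240:400],None,fx=4,fy=4))
```

```text
t 4.4 tcp [ 0.5479 -0.0086  0.2385] rot [ 180.   -0. -150.] F [0.6 1.2 0.8] w 0.0001 dp [470.1 281.5 238.6]
```

View pics/c3.png

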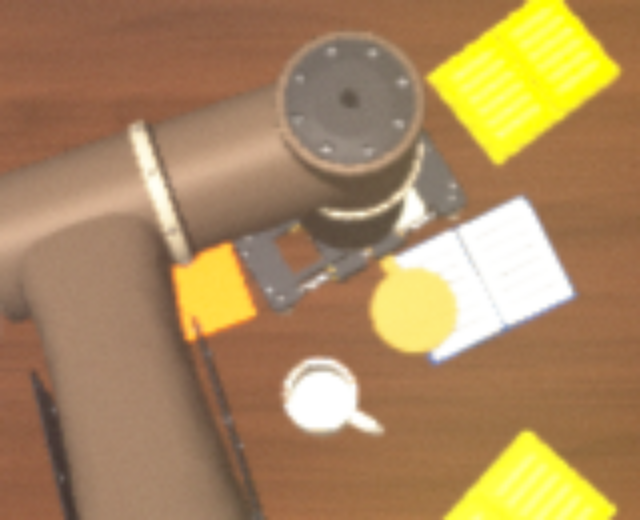

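The head is now at crop (413,308), i.e. pixel (343,207), over the book's left edge.

Run:
```python
from h import *
t=pickle.load(open("top.pkl","rb"))
h=bp(t,(343.2,207),.24);P=np.array([.660,.022]);v=P-h
print(h,np.hypot(*v),np.degrees(np.arctan2(v[1],v[0])))
T=np.array([.5479,-.0086])
for f in (35,45,50,55,58,62):
    a=np.radians(f);n=P+.115*np.array([-np.cos(a),-np.sin(a)])-.030*np.array([np.sin(a),-np.cos(a)])
    print(f);go([*n,.236])
```

```text
[ 0.4839 -0.0682] 0.19785664001999026 27.12193204025261
35
t 4.45 tcp [ 0.5479 -0.0093  0.2385] rot [-180.   -0. -150.] F [ 0.  -0.6 -1.1] w 0.0006 dp [ 4.5 -9.1  2.5]
45
t 4.45 tcp [ 0.5479 -0.0093  0.2385] rot [-180.   -0. -150.] F [ 0.  -0.6 -1.1] w 0.0006 dp [  6.1 -29.8   2.5]
50
t 4.45 tcp [ 0.5479 -0.0093  0.2385] rot [-180.   -0. -150.] F [ 0.  -0.6 -1.1] w 0.0006 dp [  5.6 -40.1   2.5]
55
t 4.45 tcp [ 0.5479 -0.0093  0.2385] rot [-180.   -0. -150.] F [ 0.  -0.6 -1.1] w 0.0006 dp [  4.2 -50.4   2.5]
58
t 4.45 tcp [ 0.5479 -0.0093  0.2385] rot [-180.   -0. -150.] F [ 0.  -0.6 -1.1] w 0.0006 dp [  2.9 -56.5   2.5]
62
t 4.45 tcp [ 0.5479 -0.0093  0.2385] rot [-180.   -0. -150.] F [ 0.  -0.6 -1.1] w 0.0006 dp [  0.7 -64.5   2.5]
```

Emit:
send_rows:
  steps:
    - {"dp": [3, -8, 1], "roll": 0, "jaw": 0}
    - {"dp": [5, -16, 2], "roll": 0, "jaw": 0}
    - {"dp": [6, -24, 2], "roll": 0, "jaw": 0}
    - {"dp": [6, -32, 2], "roll": 0, "jaw": 0}
    - {"dp": [6, -38, 2], "roll": 0, "jaw": 0}

```text
time_s: 5.08
tcp_pos: [0.5619, -0.0444, 0.2364]
eef_rot: [180.0, -0.0, -150.0]
contact_force: [-0.6, 1.0, 0.7]
gripper_width: 0.0005
gripper_force: 0.6
```

Emit:
send_rows:
  steps:
    - {"dp": [0, -6, 0], "roll": 0, "jaw": 0}
    - {"dp": [-1, -11, 0], "roll": 0, "jaw": 0}
    - {"dp": [-2, -16, 0], "roll": 0, "jaw": 0}
    - {"dp": [-2, -18, 0], "roll": 0, "jaw": 0}
    - {"dp": [-2, -18, 0], "roll": 0, "jaw": 0}

```text
time_s: 5.7
tcp_pos: [0.5724, -0.0588, 0.2365]
eef_rot: [-180.0, -0.0, -150.0]
contact_force: [-0.4, 0.1, -1.4]
gripper_width: 0.0003
gripper_force: 0.0
```

Run:
```python
from h import *
from plant import r
go([0,0,0])
c=r.capture("top");cv2.imwrite("pics/c4.png",cv2.resize(c["image"][130:260,240:400],None,fx=4,fy=4))
```

```text
t 5.7 tcp [ 0.5724 -0.0588  0.2365] rot [-180.   -0. -150.] F [-0.4  0.1 -1.4] w 0.0003 dp [466.3 337.2 236.6]
```

View pics/c4.png

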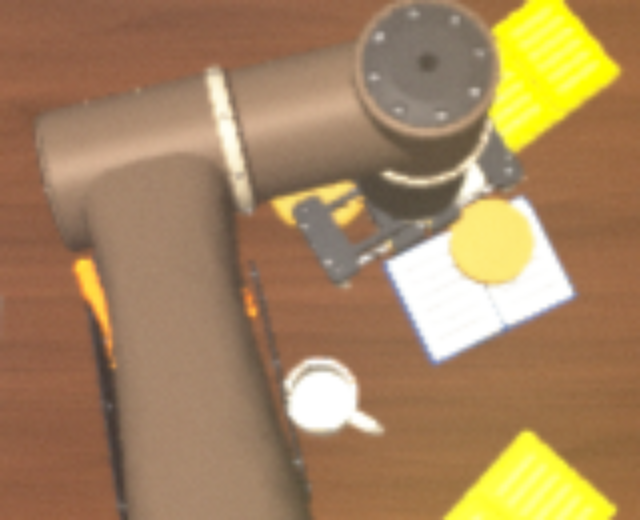

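The head sits at crop (491,240), i.e. pixel (362.8,190), over the book.

Run:
```python
from h import *
from plant import r
t=pickle.load(open("top.pkl","rb"));s=r.capture("side")
h=bp(t,(362.7,189.9),.24);P=np.array([.660,.022]);v=P-h
print(h,np.hypot(*v),np.degrees(np.arctan2(v[1],v[0])),"off book",h-[.554,-.15])
go([.5724-.84*.03,-.0588+.54*.03,.236]);go([.66,.022,.36])
cv2.imwrite("pics/s4.png",s["image"][120:320,200:520])
```

```text
[ 0.5471 -0.1409] 0.19819894046134554 55.27559340882113 off book [-0.0069  0.0091]
t 5.8 tcp [ 0.5724 -0.0586  0.2366] rot [-180.   -0. -150.] F [-0.2 -0.5  0.1] w 0.0003 dp [13.8 26.5  0.6]
t 5.8 tcp [ 0.5724 -0.0586  0.2366] rot [-180.   -0. -150.] F [-0.2 -0.5  0.1] w 0.0003 dp [-116.2   26.  -123.4]
```

View pics/s4.png

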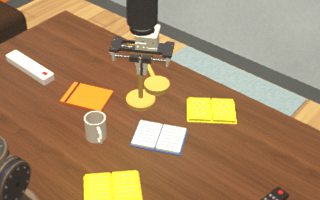

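The side view also shows the head toward the book, lamp upright, everything in place. I nudge it a little, then back off and rise.

Emit:
send_rows:
  steps:
    - {"dp": [-1, -3, 0], "roll": 0, "jaw": 0}
    - {"dp": [-1, -5, 0], "roll": 0, "jaw": 0}
    - {"dp": [-1, -5, 0], "roll": 0, "jaw": 0}
    - {"dp": [6, 10, 0], "roll": 0, "jaw": 0}
    - {"dp": [13, 27, 0], "roll": 0, "jaw": 0}

```text
time_s: 6.42
tcp_pos: [0.5466, -0.0413, 0.2364]
eef_rot: [180.0, -0.0, -150.0]
contact_force: [0.3, -0.1, 0.9]
gripper_width: 0.0006
gripper_force: 0.0
```

Emit:
send_rows:
  steps:
    - {"dp": [0, 0, -40], "roll": 0, "jaw": 0}
    - {"dp": [0, 0, -80], "roll": 0, "jaw": 0}
    - {"dp": [0, 0, -80], "roll": 0, "jaw": 0}

```text
time_s: 6.8
tcp_pos: [0.5482, -0.0409, 0.3205]
eef_rot: [-179.9, 0.4, -149.9]
contact_force: [-1.0, 0.5, -1.9]
gripper_width: 0.0005
gripper_force: 0.0
```

Run:
```python
from h import *
from plant import r
t=r.capture("top")
white2=lambda i:(i.min(2)>170)&(i.max(2)-i.min(2)<30)
cv2.imwrite("pics/c5.png",cv2.resize(t["image"][130:260,240:400],None,fx=4,fy=4))
go([.661,.022,.315])
```

```text
t 6.85 tcp [ 0.5474 -0.0409  0.3183] rot [-180.     0.2 -150. ] F [ 0.1 -0.8 -0.8] w 0.0005 dp [-129.8   -2.5    3.8]
```

View pics/c5.png

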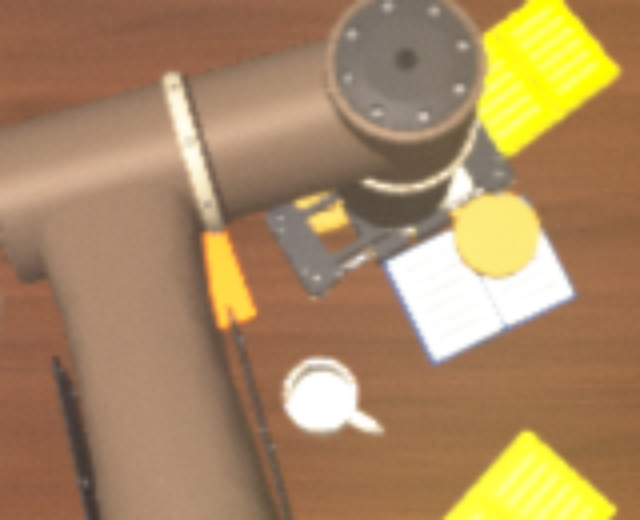

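The head is at crop (497,234), about 5 mm from the book's middle. Now over the button.

Emit:
send_rows:
  steps:
    - {"dp": [-40, -1, 2], "roll": 0, "jaw": 0}
    - {"dp": [-85, -2, 4], "roll": 0, "jaw": 0}
    - {"dp": [-130, -2, 4], "roll": 0, "jaw": 0}
    - {"dp": [-130, -2, 4], "roll": 0, "jaw": 0}
    - {"dp": [-130, -2, 24], "roll": 0, "jaw": 0}

```text
time_s: 7.48
tcp_pos: [0.6611, 0.0223, 0.2923]
eef_rot: [-180.0, 0.0, -150.0]
contact_force: [0.1, -0.2, -0.2]
gripper_width: 0.0008
gripper_force: 0.0
```

Run:
```python
from h import *
from plant import r
go([.661,.022,.283])
s=r.capture("side");cv2.imwrite("pics/s5.png",cv2.resize(s["image"][120:260,270:430],None,fx=4,fy=4))
```

```text
t 7.475 tcp [0.6611 0.0223 0.2923] rot [-180.    0. -150.] F [ 0.1 -0.2 -0.2] w 0.0008 dp [ 0.3 -0.2  9.3]
```

View pics/s5.png

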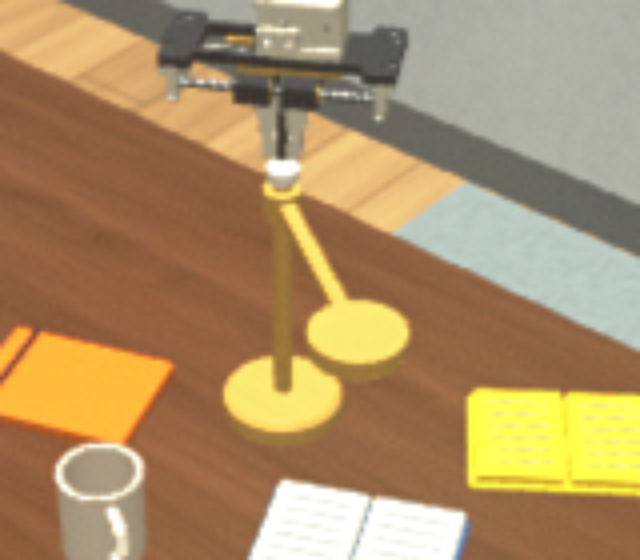

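The fingertips (crop 283,160) stand right over the button (283,172). Press down in small steps.

Emit:
send_rows:
  steps:
    - {"dp": [0, 0, 6], "roll": 0, "jaw": 0}
    - {"dp": [0, 0, 11], "roll": 0, "jaw": 0}
    - {"dp": [0, 0, 14], "roll": 0, "jaw": 0}
    - {"dp": [0, 0, 16], "roll": 0, "jaw": 0}
    - {"dp": [0, 0, 16], "roll": 0, "jaw": 0}

```text
time_s: 8.15
tcp_pos: [0.661, 0.0215, 0.277]
eef_rot: [-180.0, -0.0, -150.0]
contact_force: [-3.2, -0.1, 3.6]
gripper_width: 0.0001
gripper_force: 1.7
```

Emit:
send_rows:
  steps:
    - {"dp": [0, 0, 1], "roll": 0, "jaw": 0}
    - {"dp": [0, 0, 2], "roll": 0, "jaw": 0}
    - {"dp": [0, 0, 3], "roll": 0, "jaw": 0}
    - {"dp": [0, 0, 3], "roll": 0, "jaw": 0}

```text
time_s: 8.65
tcp_pos: [0.6613, 0.0215, 0.2752]
eef_rot: [-179.9, 0.1, -150.0]
contact_force: [-6.3, 1.3, 11.0]
gripper_width: 0.0004
gripper_force: 5.4
```

Bottomed out (11 N). Release and rise.

Emit:
send_rows:
  steps:
    - {"dp": [0, 0, -5], "roll": 0, "jaw": 0}
    - {"dp": [0, 0, -15], "roll": 0, "jaw": 0}
    - {"dp": [0, 0, -45], "roll": 0, "jaw": 0}
    - {"dp": [0, 0, -80], "roll": 0, "jaw": 0}
    - {"dp": [0, 0, -80], "roll": 0, "jaw": 0}

```text
time_s: 9.28
tcp_pos: [0.6627, 0.0218, 0.3571]
eef_rot: [-179.9, 0.3, -150.0]
contact_force: [-0.0, -0.1, -0.1]
gripper_width: 0.0008
gripper_force: 0.0
```

Run:
```python
from h import *
from plant import r
go([0,0,0])
s=r.capture("top");cv2.imwrite("pics/t6.png",cv2.resize(s["image"][130:260,240:400],None,fx=4,fy=4))
```

```text
t 9.275 tcp [0.6627 0.0218 0.3571] rot [-179.9    0.3 -150. ] F [-0.  -0.1 -0.1] w 0.0008 dp [586.7 313.4 353.1]
```

View pics/t6.png

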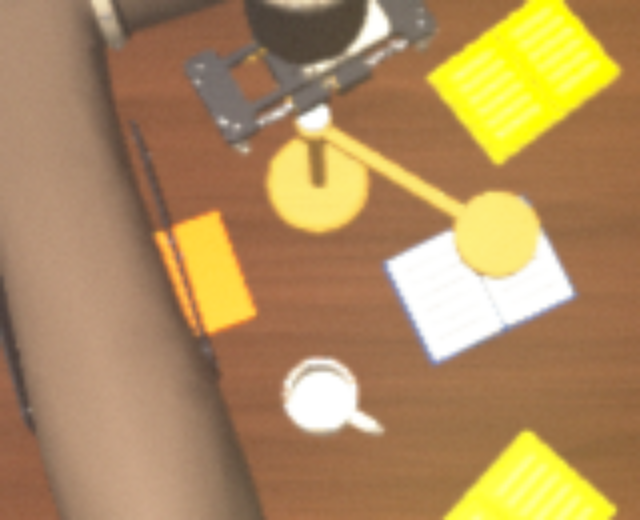

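The head is unchanged at crop (497,234), the foot is in place at (318,183), and the gripper is clear of everything.

```bash
python3 -c "
from plant import r
print(r.close_job())"
```

```text
the job is handed in; nothing more can be done
None
```

I swung the lamp's head to about 5 mm from the book's middle by my camera estimate, pressed the button right down (11 N) and released it, then handed the job in with the gripper clear; the hand-in gave no verdict.

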